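Dispense milling balls through the dial cap of a tilting jar

TASK

The clear jar in the tilting cradle holds five loose steel milling balls. With the jar on its rest, turn the dial on its cap to bring the smallest hole that lets the balls through freely (the middle one of the three) in line with the outlet tab, then tip the jar forward by its rear handle until all five balls have run out into the steel pan below, and swing the jar back onto its rest with the dial left as it is. Leave the bottle, the beaker and the tip box where they stand.

Things in the scene. Friction and masses are not known exactly. Their poses are not given: they have to be found in the camera images.
- frame: Fixed aluminium frame of the tilting cradle: two feet 190 mm long (along x), 144 mm apart, uprights, and rear posts with rubber rest pads, 148 mm high. Origin on the table, straight below the pivot. The pivot axis is level, along y, 140 mm up, between the uprights. x points to the handle (rear) side, -x to the cap and pan (robot) side. Its place and yaw vary.
- cradle (a joint): Tipping angle of the jar about the pivot (rad). 0 = on its rest, the jar's axis 35 degrees from vertical, cap up and towards the robot side. Grows as the handle is lifted up and over and the cap swings down on the robot side; stop at 1.75. Jar level at 0.96; with the right hole set, the balls run out between 1.0 and 1.5. Stiff pivot (0.3 N m), balanced: the jar stays where it is left.
- jar_axis (a point): Where the jar's centre line meets the pivot axis, turning with the jar. z runs along the jar and out through the cap, y along the pivot axis (level), x to the handle's side; the outlet is on the -x side. Jar of clear plastic, 96 mm outside and 90 mm inside diameter, closed base at z = -65 mm; cap 115 mm in diameter, its outer face (the dial) at z = +69 mm.
- handle (a point): Middle of the black sleeve of the rear handle: a round bar 16 mm thick, 88 mm long, parallel to the pivot axis, fixed to the jar at x = +112, z = -30 mm of jar_axis, between two 9 mm arms 104 mm apart; 50 mm of free space to the jar. At rest it is 180 mm above the table, at 1.6 rad 247 mm, above and in front of the pivot; it can be taken from above and turns in the grip as it swings.
- dial (a joint): Angle of the dial on the cap (rad), growing anticlockwise as seen looking at the cap from outside. The dial, 114 mm in diameter, has three round holes of 11, 30 and 44 mm. Middle hole (30 mm) at the outlet: 1.484; small hole: -1.484; large hole: -2.705; at 0 the outlet is shut. Stops at -2.8 and 2.0; the start is between -0.4 and 0.65. Friction 0.06 N m: it stays where it is left.
- dial_grip (a point): Point on the dial's axis at mid-height of its grip bar, 24 mm above the dial's face, turning with the dial. z runs out along the jar's axis, x along the bar. The bar is 46 mm long (x), 10 mm thick (y), and spans 7 to 38 mm above the face. It is pinched across its thickness with the tool along the jar's axis, so 35 degrees from vertical.
- fit_hole (a point): Centre of the middle (30 mm) hole of the dial, on the dial's outer face, turning with the dial.
- outlet (a point): Where the centre of the middle hole must be: at the dial's outer face, 37 mm from its axis towards the outlet tab, a flat white tab, 16 mm wide, of the fixed cap that sticks out beyond the dial's rim on the -x side of jar_axis (lowest when tipped). The fixed cap under the dial is open only here. Turns with the jar, not with the dial.
- pan: Stainless steel pan, open on top, 170 mm (x) by 116 mm (y) by 36 mm high, walls and floor 3 mm, loose on the table between the frame's feet under the jar's cap end. Origin at the middle of its underside.
- ball0: Steel milling ball, 15 mm in diameter, 14 g, loose in the jar's lower end at the start. Origin at its centre.
- ball1: Steel milling ball, 15 mm in diameter, 14 g, loose in the jar's lower end at the start. Origin at its centre.
- ball2: Steel milling ball, 15 mm in diameter, 14 g, loose in the jar's lower end at the start. Origin at its centre.
- ball3: Steel milling ball, 15 mm in diameter, 14 g, loose in the jar's lower end at the start. Origin at its centre.
- ball4: Steel milling ball, 15 mm in diameter, 14 g, loose in the jar's lower end at the start. Origin at its centre.
- bottle: Bystander: glass reagent bottle with blue cap, 72 mm in diameter, 150 mm high, beside the frame. Origin at the middle of its underside.
- tipbox: Bystander: white box of pipette tips, 78 by 118 by 58 mm, beside the frame. Origin at the middle of its underside.
- beaker: Bystander: glass beaker, 68 mm in diameter, 90 mm high, beside the frame. Origin at the middle of its underside.
Not all that is in view belongs to the job. Several things have the shape of the pan; the one meant has the colours described above.

How it is judged:
By the outcome, as a careful person would: the job done as asked, in the order asked, and still so for the second after the job is handed in, with the robot touching nothing.
It also fails if it takes over 72 s, if anything falls off the work surface, if the arm or the gripper's body presses on something with over 40 N, if the wrist force passes 120 N, or if a joint passes its speed limit or range.

ROBOT

A 6-joint arm with a two-finger parallel gripper is mounted at the origin on the work surface. World frame = base frame: x ahead of the robot, y to its left, z up, the work surface at z = 0. Lengths are in m, angles in rad, forces in N, time in s.
With the tool pointing down it reaches from about 0.225 to 0.875 m from the base axis. Payload 3.4 kg.
Tool frame: the origin (TCP) lies at the very end of the fingers, on their centre line; the grasp point (between the pads) lies 19 mm behind it; z points along the fingers, y is the line along which they close (so a half turn about z gives the same grasp; the last joint's range is limited). The gripper opens to 85 mm and grips with 20 to 120 N. Pads are 22 mm wide; open, the fingers measure 114 mm over their backs; the gripper's body (76 mm by 85 mm) begins 54 mm behind the grasp point. The pads swing forward as they close: fully open they stand 13 mm farther back than shut.
Start: joints at [1.081, 0.276, 1.505, -0, 1.361, -0.121], TCP at [0.207, 0.536, 0.231] pointing down, gripper open.
Joint ranges: [-2.89, 2.89], [-0.75, 2.08], [0.22, 2.7], [-1.18, 4.32], [0.11, 2.71], [-2.7, 2.7]. Speed limits (rad/s): [2.57, 2.57, 3.14, 3.14, 3.14, 3.14].

INTERFACE

Orientations are given as a unit quaternion [w, x, y, z].
In Python, from rig import readout, vision, manip gives the robot as it stands.
- The arm moves only by the shell command python3 -m handwheel 'ROWS' [FORCE]. ROWS is JSON, a list of rows, each a list of 3 entries, a list of its own where there are three numbers: the shift along the tool's x, y, z in mm, then the turn, a rotation vector about the tool's x, y, z in units of 6 degrees (1.0 is 6 degrees), then the closure, from -1 (fully open) to 1 (shut), so that 0 is half open. A call has 1 to 20 rows; each row shifts and turns the commanded pose from where the row before left it, along the tool's axes as they then stand; what a row does not reach is not made up. A row lasts 1/8 s, in which the tool goes at most 62.5 mm and 10.7 degrees, less where a joint would pass 70% of its speed; a pose out of reach is approached as far as the arm can. A call is refused whole if a number of a shift passes 62.5 or a number of a turn 1, either way. A call with a gripper value outside its range is refused whole. The fingers move at their own pace and stop on an object; FORCE is the grip in N (left out, the last holds). Time passes only in rows, so rows that do not move let the fingers close. It gives the time, the measured TCP pose, the force, the opening and the grip force at its end, in the units of the state.
- readout.get_state(): the state, without advancing time (a new reading comes with each control period).
- vision.get_image(name): name is "scene" or "top"; returns the picture (420x560x3 uint8, blue, green, red); there is no depth.
- vision.camera_params(name): a dict with "intrinsics" (3x3 intrinsics, pixels), "rvec" (rotation vector, rad) and "tvec" (3), from world to camera coordinates, as OpenCV has them. Camera axes: x right, y down, z forward; pixel columns grow to the right and rows downward; lengths in m; the calibration is good to about 2 mm. A picture is of the moment at which its call begins. camera_params takes no time and is no camera call.
- manip.sign_off(): hands the job in; it is judged then, once.
The state is a dict: "clock": time; "qpos": joint angles; "qd": joint speeds; "effort": joint torques, N m; "position": TCP position; "ee_rot": TCP orientation; "contact_force": force on the tool from outside, world axes, zero at the start; "moment": the same for the moment, N m; "width": finger opening in m; "gripper_force": force on a finger pad.
Only numpy, scipy, OpenCV 4.12 (cv2) and the standard library are available. Lean on these libraries where they do the work, as an engineer would, in place of code of your own. Each camera call takes 0.05 s, during which the arm holds its last target. There are 200 camera calls.

## Working session

There is one attempt and no reset: what is moved stays moved. The work goes in short steps, Python scripts to look and compute and a shell command to move; the robot and the scene stay as the last step left them, time stands still between calls to the robot, and variables do not carry over. Pictures are saved under pics/ and viewed, at most 10 in all, crops included, and the job is handed in when it is done.

```bash
ls; mkdir -p pics; python3 - <<'E'
from rig import readout, vision
import cv2
for n in("scene","top"):
    im=vision.get_image(n); cv2.imwrite(f"pics/{n}0.png",im)
    p=vision.camera_params(n); print(n,p)
    R,_=cv2.Rodrigues(p['rvec'].__array__() if hasattr(p['rvec'],'__array__') else __import__('numpy').array(p['rvec'],float)); print(-R.T@__import__('numpy').array(p['tvec']).ravel())
print(readout.get_state())
E
```

```text
pics
scene {'intrinsics': array([[516.1186    ,   0.        , 277.12785966],
       [  0.        , 516.1186    , 210.91827977],
       [  0.        ,   0.        ,   1.        ]]), 'rvec': array([ 1.21009435,  2.30558672, -0.94121944]), 'tvec': array([ 0.2460703 , -0.18599063,  1.41486987])}
[1.081245   0.42070128 0.86655613]
top {'intrinsics': array([[510.98385951,   0.        , 285.34435498],
       [  0.        , 510.98385951, 203.1876333 ],
       [  0.        ,   0.        ,   1.        ]]), 'rvec': array([ 2.17911929, -2.0343351 ,  0.20885687]), 'tvec': array([-3.55845015e-04,  5.00697902e-01,  1.08547432e+00])}
[0.26613049 0.01506877 1.16528988]
{'clock': 0.1, 'qpos': array([ 1.08098716e+00,  2.76541468e-01,  1.50603081e+00, -9.52975551e-06,
        1.36070095e+00, -1.20956702e-01]), 'qd': array([-0.00192699, -0.00151857, -0.00296455,  0.00072678, -0.0006609 ,
       -0.00028868]), 'effort': array([ 8.92915796e-04, -4.17702234e+01, -2.46403545e+01, -4.54063820e-04,
        5.77384169e-03, -1.80092758e-05]), 'position': array([0.20706992, 0.53590343, 0.230511  ]), 'ee_rot': array([-2.48196546e-04,  1.83381483e-01,  9.83041467e-01, -8.02812142e-04]), 'contact_force': array([ 0.39837698, -0.30105429, -0.02796405]), 'moment': array([-0.01727159,  0.03056272, -0.01579979]), 'gripper_force': 0.0, 'width': 0.08516254707741786}
```

View pics/scene0.png

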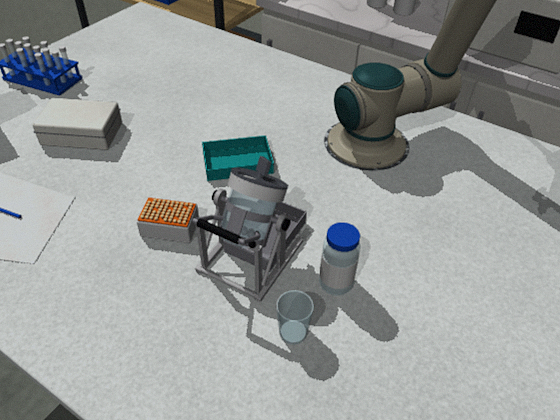

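View pics/top0.png

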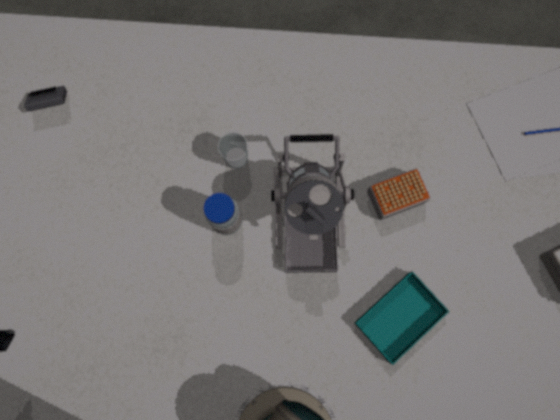

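Pan candidates: the grey steel pan under the cap at top (312,245) and the teal tray at top (400,317). I choose the grey one, which lies between the feet under the jar. The dial bar is at top ~(315,210), the handle at top (312,138) and scene (218,231). The close crop follows.

```bash
python3 - <<'E'
import cv2,numpy as np
a=cv2.imread('pics/top0.png')[125:275,260:360]; b=cv2.imread('pics/scene0.png')[150:300,190:310]
f=lambda i:cv2.resize(i,None,fx=3.6,fy=3.6,interpolation=cv2.INTER_CUBIC)
cv2.imwrite('pics/crop0.png',np.clip(np.hstack([f(a),f(b)]).astype(float)*1.4,0,255).astype('uint8'))
E
```

```text
(no output)
```

View pics/crop0.png

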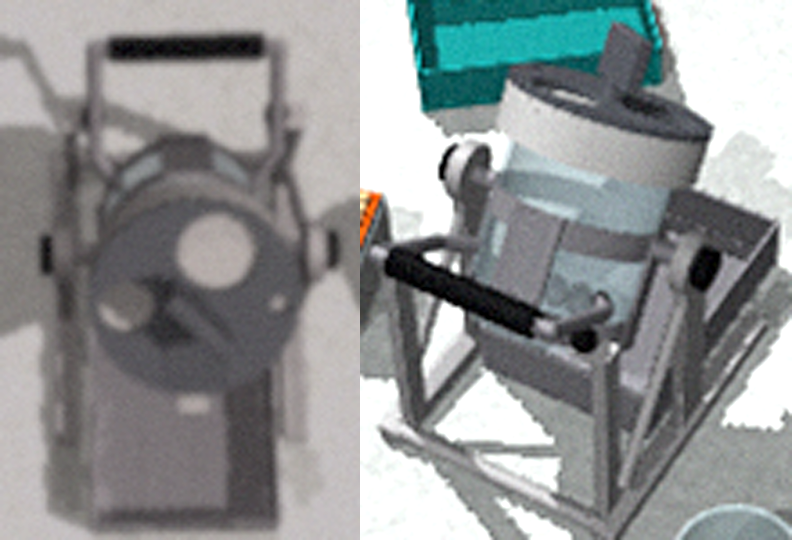

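The crop shows the steel pan below the cap. Dial holes in crop px: large (214,250), middle (127,303), small (278,301). The tab is at (193,403), the pivot knobs at (46,255) and (333,248), and the handle between (108,48) and (262,45).

```bash
cat > h.py <<'E'
import numpy as np,cv2,json
from scipy.spatial.transform import Rotation as Ro
from rig import readout,vision
def cam(n):
    p=vision.camera_params(n);R=cv2.Rodrigues(np.array(p['rvec'],float))[0];t=np.array(p['tvec'],float).ravel();return np.array(p['intrinsics']),R,t
def ray(n,uv):
    K,R,t=cam(n);d=R.T@np.linalg.inv(K)@np.array([uv[0],uv[1],1.]);return -R.T@t,d
def on(n,uv,p0,nrm):
    o,d=ray(n,uv);return o+d*((np.array(p0)-o)@nrm)/(d@nrm)
def onz(n,uv,z):return on(n,uv,[0,0,z],np.array([0,0,1.]))
def tri(ua,ub):
    oa,da=ray('scene',ua);ob,db=ray('top',ub);s=np.linalg.lstsq(np.c_[da,-db],ob-oa,rcond=None)[0]
    a=oa+da*s[0];b=ob+db*s[1];return (a+b)/2,np.linalg.norm(a-b)
def proj(n,P):
    K,R,t=cam(n);q=(R@np.atleast_2d(P).T).T+t;q=q@K.T;return q[:,:2]/q[:,2:]
def jar(F,yaw,th=0):  # rotation (cols x,y,z), origin
    a=np.radians(35)+th;c,s=np.cos(yaw),np.sin(yaw)
    W=np.array([[c,-s,0],[s,c,0],[0,0,1]])
    return W@np.array([[np.cos(a),0,-np.sin(a)],[0,1,0],[np.sin(a),0,np.cos(a)]]),np.array([F[0],F[1],.14])
E
python3 - <<'E'
from h import *
top=lambda x,y:(x/3.6-.36+260,y/3.6-.36+125)
sc=lambda x,y:((x-360)/3.6-.36+190,y/3.6-.36+150)
k1,k2=onz('top',top(46,255),.14),onz('top',top(333,248),.14)
h1,h2=onz('top',top(108,48),.18),onz('top',top(262,45),.18)
print('knobs',k1,k2,(k1+k2)/2,np.linalg.norm(k1-k2));print('handle',h1,h2,(h1+h2)/2,np.linalg.norm(h1-h2))
y=lambda a,b:np.arctan2(-(a-b)[0],(a-b)[1])
print('yaw',y(k1,k2),y(h1,h2))
m=(h1+h2)/2-(k1+k2)/2;print('yaw from mids',np.arctan2(m[1],m[0]),np.linalg.norm(m[:2]))
for a,b in (((398,262),(108,48)),((540,318),(262,45))):print('tri',tri(sc(*a),top(*b)))
yaw=np.arctan2(m[1],m[0])*0+ (y(k1,k2)+y(h1,h2))/2
F=((k1+k2)/2+ (h1+h2)/2-np.array([np.cos(yaw),np.sin(yaw),0])*.109)/2
print('F',F,yaw)
A,O=jar(F,yaw)
for nm,uv,off in(('L',(214,250),-2.705),('M',(127,303),1.484),('S',(278,301),-1.484),('tab',(193,403),0)):
    q=A.T@(on('top',top(*uv),O+A[:,2]*.069,A[:,2])-O);ph=np.arctan2(q[1],q[0])
    d=(ph-np.pi+off+np.pi)%(2*np.pi)-np.pi;print(nm,q.round(4),np.hypot(*q[:2]).round(4),d)
o=[]
for n in('top','scene'):
  im=cv2.imread(f'pics/{n}0.png')
  for h in(.069,.107):
    g=np.array([(-.065,-.065),(.065,-.065),(.065,.065),(-.065,.065)])
    P=np.array([O+A@[x,yy,h] for x,yy in g]);uv=proj(n,P).astype('float32')
    # picture: right = -y, up = x
    dst=np.array([[(.065-yy)/.13*380,(.065-x)/.13*290] for x,yy in g],'float32')
    dst=np.array([[(.065-yy)/.13*290,(.065-x)/.13*290] for x,yy in g],'float32')
    o.append(cv2.warpPerspective(im,cv2.getPerspectiveTransform(uv,dst),(290,290),flags=cv2.INTER_CUBIC))
cv2.imwrite('pics/rect.png',np.clip(np.vstack([np.hstack(o[:2]),np.hstack(o[2:])])*1.5,0,255).astype('uint8'))
E
```

```text
knobs [0.4954683  0.06016489 0.14      ] [ 0.51077107 -0.10321968  0.14      ] [ 0.50311968 -0.0215274   0.14      ] 0.16409964133860028
handle [0.60792708 0.03245818 0.18      ] [ 0.61558801 -0.05384545  0.18      ] [ 0.61175755 -0.01069363  0.18      ] 0.0866429863134746
yaw 0.09338864593829188 0.08853514568359183
yaw from mids 0.09939501755204848 0.10917671694021612
tri (array([0.6198847 , 0.00231567, 0.21121626]), np.float64(0.07338270752494519))
tri (array([ 0.60241602, -0.02017024,  0.16278212]), np.float64(0.0777721809367556))
F [ 0.50316393 -0.02106111  0.16      ] 0.09096189581094186
L [ 0.0286 -0.0094  0.069 ] 0.0301 0.12099401336906368
M [-0.001   0.0372  0.069 ] 0.0372 -0.06023944261031211
S [-0.0018 -0.044   0.069 ] 0.044 0.046516396144069105
tab [-0.062   0.0016  0.069 ] 0.062 -0.026206411040220257
```

View pics/rect.png

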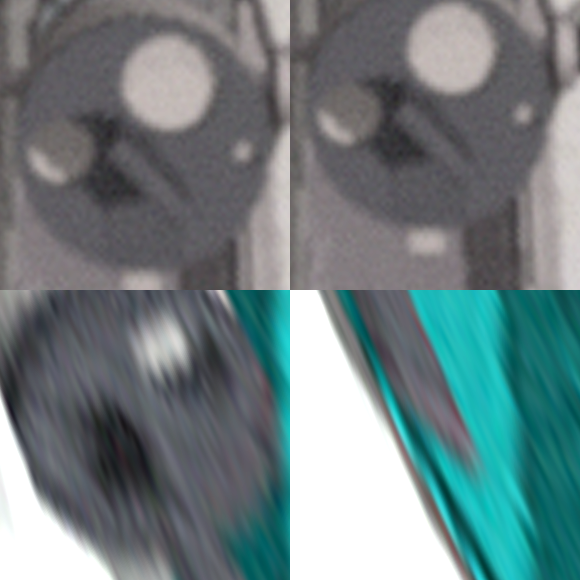

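Rectified views: the bar runs (110,110)→(180,170) px in its top plane, so about 49° from jar x. The holes give dial ≈ 0.03 rad. Next I plan the pre-grasp 90 mm out along the dial axis.

```bash
cat >> h.py <<'E'
F=np.array([.5032,-.0211]);YAW=.091
def tool_dial(bar,h,th=0):  # tool pose: TCP h m above dial face, tool y perpendicular to bar (bar angle rad about z_j)
    A,O=jar(F,YAW,th);b=bar-np.pi/2
    y=A@[np.cos(b),np.sin(b),0];z=-A[:,2];return np.c_[np.cross(y,z),y,z],O+A[:,2]*(.069+h)
def tool_handle(th,up=0):  # tool straight down, y along frame x; TCP 19 mm below the bar centre
    A,O=jar(F,YAW,th);p=O+A@[.112,0,-.03]+[0,0,up-.019]
    y=np.array([np.cos(YAW),np.sin(YAW),0]);z=np.array([0,0,-1.]);return np.c_[np.cross(y,z),y,z],p
def cur():
    s=readout.get_state();q=s['ee_rot'];return Ro.from_quat([q[1],q[2],q[3],q[0]]).as_matrix(),s['position'],s
def delta(R,p):
    C,c,s=cur();print('clock %.2f'%s['clock'],'shift mm',(C.T@(p-c)*1e3).round(1),'turn',(Ro.from_matrix(C.T@R).as_rotvec()/np.radians(6)).round(2),'shift in target axes',(R.T@(p-c)*1e3).round(1))
    print('q',s['qpos'].round(2),'F',s['contact_force'].round(1),'M',s['moment'].round(2),'w',round(s['width'],4))
E
python3 -c "
from h import *
delta(*tool_dial(np.radians(49),.10))"
```

```text
clock 0.10 shift mm [-390.2 -455.9  -47.2] turn [-6.59 -1.3  16.83] shift in target axes [-341.7  493.4   45.3]
q [ 1.08  0.28  1.51 -0.    1.36 -0.12] F [ 0.4 -0.3 -0. ] M [-0.02  0.03 -0.02] w 0.0852
```

```bash
python3 -m handwheel '[[[0,0,-40],[0,0,0],-1],[[0,0,-30],[0,0,0],-1],[[-39,-46,0],[0,0,0],-1],[[-39,-46,0],[0,0,0],-1],[[-39,-46,0],[0,0,0],-1],[[-39,-46,0],[0,0,0],-1],[[-39,-46,0],[0,0,0],-1],[[-39,-46,0],[0,0,0],-1],[[-39,-46,0],[0,0,0],-1],[[-39,-46,0],[0,0,0],-1],[[-39,-46,0],[0,0,0],-1],[[-39,-46,0],[0,0,0],-1]]' 25
python3 -m handwheel '[[[0,0,0],[-0.37,-0.07,0.94],-1],[[0,0,0],[-0.37,-0.07,0.94],-1],[[0,0,0],[-0.37,-0.07,0.94],-1],[[0,0,0],[-0.37,-0.07,0.94],-1],[[0,0,0],[-0.37,-0.07,0.94],-1],[[0,0,0],[-0.37,-0.07,0.94],-1],[[0,0,0],[-0.37,-0.07,0.94],-1],[[0,0,0],[-0.37,-0.07,0.94],-1],[[0,0,0],[-0.37,-0.07,0.94],-1],[[0,0,0],[-0.37,-0.07,0.94],-1],[[0,0,0],[-0.37,-0.07,0.94],-1],[[0,0,0],[-0.37,-0.07,0.94],-1],[[0,0,0],[-0.37,-0.07,0.94],-1],[[0,0,0],[-0.37,-0.07,0.94],-1],[[0,0,0],[-0.37,-0.07,0.94],-1],[[0,0,0],[-0.37,-0.07,0.94],-1],[[0,0,0],[-0.37,-0.07,0.94],-1],[[0,0,0],[-0.37,-0.07,0.94],-1]]'
python3 -c "
from h import *
delta(*tool_dial(np.radians(49),.10))
cv2.imwrite('pics/s1.png',vision.get_image('scene'))"
```

```text
clock: 1.6
position: [0.4053, -0.0352, 0.3012]
ee_rot: [0.0, 0.184, 0.983, 0.0]
contact_force: [1.6, 0.7, -0.5]
width: 0.0853
gripper_force: 0.0
clock: 3.85
position: [0.4047, -0.0332, 0.3007]
ee_rot: [0.11, 0.851, 0.428, 0.283]
contact_force: [-0.4, 0.1, -0.0]
width: 0.0853
gripper_force: 0.0
clock 3.85 shift mm [ -5.1 -10.3  19.5] turn [ 0.03 -0.05 -0.15] shift in target axes [ -4.8 -10.3  19.5]
q [-0.62 -0.35  2.09  0.48  0.97 -0.16] F [-0.4  0.1 -0. ] M [-0.07  0.25 -0.02] w 0.0853
```

```bash
python3 -m handwheel '[[[-5,-10,20],[0.03,-0.05,-0.15],-1],[[0,0,25],[0,0,0],-0.5],[[0,0,20],[0,0,0],-0.3],[[0,0,0],[0,0,0],-0.3]]' 25
python3 - <<'E'
from h import *
delta(*tool_dial(np.radians(49),.008))
a=vision.get_image('top')[130:270,250:375];b=vision.get_image('scene')[120:260,190:310]
f=lambda i:cv2.resize(i,None,fx=3.2,fy=3.2,interpolation=cv2.INTER_CUBIC)
cv2.imwrite('pics/c1.png',np.clip(np.hstack([f(a),f(b)])*1.4,0,255).astype('uint8'))
E
```

```text
clock: 4.4
position: [0.4328, -0.0269, 0.2402]
ee_rot: [0.11, 0.848, 0.437, 0.278]
contact_force: [-1.1, 0.4, -0.8]
width: 0.0556
gripper_force: 0.0
clock 4.40 shift mm [-0.2  0.9 45.6] turn [-0.05 -0.01  0.04] shift in target axes [-0.2  0.7 45.6]
q [-0.51 -0.24  2.18  0.5   0.75 -0.19] F [-1.1  0.4 -0.8] M [-0.06  0.26  0.  ] w 0.0556
```

View pics/c1.png

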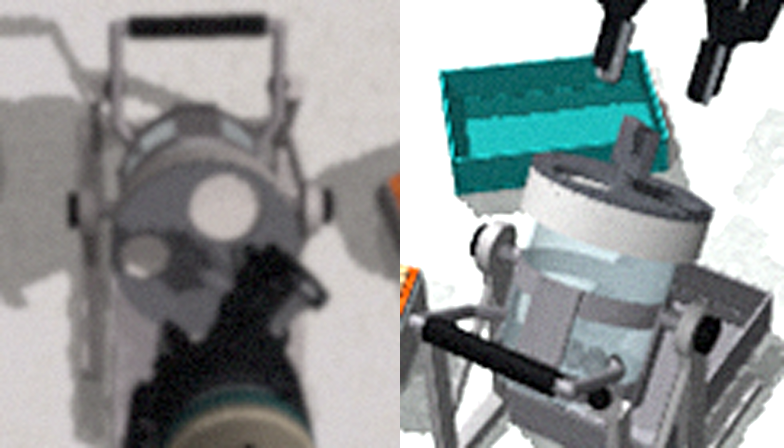

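```bash
python3 - <<'E'
from h import *
A,O=jar(F,YAW)
P=[cur()[1]]+[O+A@[0,0,.107],O+A@[0,0,.069]]+[O+A@[s*.023*np.cos(.855),s*.023*np.sin(.855),.107] for s in(1,-1)]+[O+A@[.112,s*.044,-.03] for s in (1,-1)]
w,l=proj('scene',np.array(P)),proj('top',np.array(P))
print(((w-[190,120]+.3)*3.2+[400,0]).round(),((l-[250,130]+.3)*3.2).round())
E
```

```text
[[652.  98.]
 [645. 125.]
 [628. 184.]
 [660. 134.]
 [631. 116.]
 [561. 386.]
 [430. 329.]] [[213. 287.]
 [210. 276.]
 [206. 250.]
 [181. 253.]
 [240. 299.]
 [128.  27.]
 [267.  24.]]
```

Fingers straddle the bar: their mid is at about (660,85), above the bar top at (641,124), as predicted by the model. Descend and pinch.

```bash
python3 -m handwheel '[[[0,0,23],[0,0,0],-0.3],[[0,1,22],[0,0,0],-0.3],[[0,0,0],[0,0,0],0.2]]' 25
python3 -m handwheel '[[[0,0,0],[0,0,0],0.5],[[0,0,0],[0,0,0],0.7],[[0,0,0],[0,0,0],0.8],[[0,0,0],[0,0,0],1],[[0,0,0],[0,0,0],1]]' 25
python3 -c "
from h import *
delta(*tool_dial(np.radians(49),.008))"
```

```text
clock: 4.88
position: [0.4596, -0.0258, 0.2052]
ee_rot: [0.111, 0.848, 0.436, 0.279]
contact_force: [-0.3, -0.9, -0.6]
width: 0.0385
gripper_force: 0.0
clock: 5.5
position: [0.4583, -0.0248, 0.2052]
ee_rot: [0.111, 0.848, 0.437, 0.279]
contact_force: [-7.0, 2.2, 2.9]
width: 0.0097
gripper_force: 24.3
clock 5.50 shift mm [-0.6 -0.1  2.3] turn [-0.03 -0.01  0.04] shift in target axes [-0.6 -0.1  2.3]
q [-0.45 -0.15  2.22  0.55  0.61 -0.22] F [-7.   2.2  2.9] M [0.26 0.85 0.18] w 0.0097
```

```bash
python3 -m handwheel '[[[0,-1.2,0],[0,0,0],1],[[0,0,0],[0,0,-0.7],1],[[0,0,0],[0,0,-0.7],1],[[0,0,0],[0,0,-0.7],1],[[0,0,0],[0,0,-0.7],1],[[0,0,0],[0,0,-0.7],1]]' 25
python3 -c "
from h import *
delta(*tool_dial(np.radians(49+83.3),.008))"
```

```text
clock: 6.25
position: [0.4582, -0.0248, 0.2052]
ee_rot: [0.161, 0.754, 0.585, 0.254]
contact_force: [-6.0, 0.7, 3.5]
width: 0.01
gripper_force: 24.7
clock 6.25 shift mm [-0.5 -0.2  2.3] turn [ -0.    -0.02 -10.32] shift in target axes [-0.  -0.6  2.3]
q [-0.45 -0.15  2.22  0.55  0.6  -0.59] F [-6.   0.7  3.5] M [0.07 0.73 0.03] w 0.01
```

```bash
python3 -m handwheel '[[[0,0,0],[0,0,-0.8],1],[[0,0,0],[0,0,-0.8],1],[[0,0,0],[0,0,-0.8],1],[[0,0,0],[0,0,-0.8],1],[[0,0,0],[0,0,-0.8],1],[[0,0,0],[0,0,-0.8],1],[[0,0,0],[0,0,-0.8],1],[[0,0,0],[0,0,-0.8],1],[[0,0,0],[0,0,-0.8],1],[[0,0,0],[0,0,-0.8],1],[[0,0,0],[0,0,-0.8],1],[[0,0,0],[0,0,-0.8],1],[[0,0,0],[0,0,-0.7],1],[[0,0,0],[0,0,0],1]]' 25
python3 - <<'E'
from h import *
delta(*tool_dial(np.radians(49+83.3),.008))
a=vision.get_image('top')[130:270,250:375];b=vision.get_image('scene')[120:260,190:310]
f=lambda i:cv2.resize(i,None,fx=3.2,fy=3.2,interpolation=cv2.INTER_CUBIC)
cv2.imwrite('pics/c2.png',np.clip(np.hstack([f(a),f(b)])*1.4,0,255).astype('uint8'))
E
```

```text
clock: 8.0
position: [0.458, -0.0249, 0.205]
ee_rot: [0.268, 0.347, 0.888, 0.135]
contact_force: [-6.4, 0.8, 3.4]
width: 0.0095
gripper_force: 24.4
clock 8.00 shift mm [-0.1 -0.4  2.3] turn [ 0.   -0.01 -0.03] shift in target axes [-0.1 -0.4  2.3]
q [-0.45 -0.15  2.23  0.55  0.6  -1.66] F [-6.4  0.8  3.4] M [-0.04  0.84  0.1 ] w 0.0095
```

View pics/c2.png

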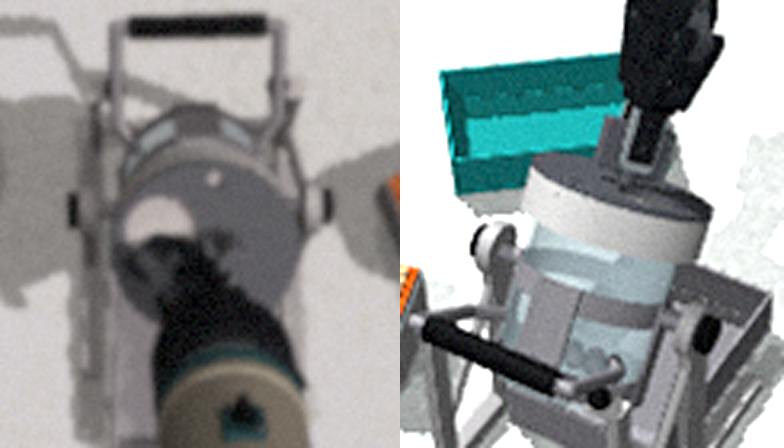

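The dial turned with the pinch; the jar looks still on its rest. Release, back off and compute a sidestep.

```bash
python3 -m handwheel '[[[0,0,0],[0,0,0],0.5],[[0,0,0],[0,0,0],0],[[0,0,0],[0,0,0],-0.3],[[0,0,-15],[0,0,0],-0.3],[[0,0,-45],[0,0,0],-1],[[0,0,-60],[0,0,0],-1]]' 25
python3 -c "
from h import *
R,p=tool_handle(0,.08)
C,c,s=cur()
delta(R,c+[0,-.2,0]); delta(R,p)"
```

```text
clock: 8.85
position: [0.3895, -0.0311, 0.3034]
ee_rot: [0.267, 0.347, 0.889, 0.135]
contact_force: [0.6, -1.5, 0.3]
width: 0.0849
gripper_force: 0.0
clock 8.85 shift mm [-137.9 -144.4  -11. ] turn [5.56 2.1  6.79] shift in target axes [-199.2  -18.2    0. ]
q [-0.65 -0.38  2.09  0.48  1.01 -1.65] F [ 0.6 -1.5  0.3] M [-0.04  0.16 -0.04] w 0.0849
clock 8.85 shift mm [-99.2 108.7 179. ] turn [5.56 2.1  6.79] shift in target axes [ -0.4 223.1  62.7]
q [-0.65 -0.38  2.09  0.48  1.01 -1.65] F [ 0.6 -1.5  0.3] M [-0.04  0.16 -0.04] w 0.0849
```

```bash
python3 -m handwheel '[[[-35,-36,-3],[0,0,0],-1],[[-35,-36,-3],[0,0,0],-1],[[-35,-36,-3],[0,0,0],-1],[[-35,-36,-3],[0,0,0],-1],[[0,0,0],[0.62,0.23,0.75],-1],[[0,0,0],[0.62,0.23,0.75],-1],[[0,0,0],[0.62,0.23,0.75],-1],[[0,0,0],[0.62,0.23,0.75],-1],[[0,0,0],[0.62,0.23,0.75],-1],[[0,0,0],[0.62,0.23,0.75],-1],[[0,0,0],[0.62,0.23,0.75],-1],[[0,0,0],[0.62,0.23,0.75],-1],[[0,0,0],[0.62,0.23,0.75],-1]]'
python3 - <<'E'
from h import *
delta(*tool_handle(0,.08))
im=vision.get_image('top');cv2.imwrite('pics/t2.png',im);b=vision.get_image('scene');cv2.imwrite('pics/s2.png',b)
A,O=jar(F,YAW)
g=np.array([(-.08,-.065),(.065,-.065),(.065,.065),(-.08,.065)])
uv=proj('top',np.array([O+A@[x,y,.069] for x,y in g])).astype('float32')
dst=np.array([[(.065-y)*3000,(.065-x)*3000] for x,y in g],'float32')
r=cv2.warpPerspective(im,cv2.getPerspectiveTransform(uv,dst),(390,435),flags=cv2.INTER_CUBIC)
s=cv2.resize(b[145:290,190:310],(360,435),interpolation=cv2.INTER_CUBIC)
cv2.imwrite('pics/c3.png',np.clip(np.hstack([r,s])*1.4,0,255).astype('uint8'))
E
```

```text
clock: 10.48
position: [0.3916, -0.2328, 0.3054]
ee_rot: [0.002, 0.674, 0.738, -0.002]
contact_force: [-0.5, -0.4, 0.6]
width: 0.0855
gripper_force: 0.0
clock 10.47 shift mm [201.2 239.2  63.3] turn [-0.    0.06 -0.01] shift in target axes [200.6 239.4  64.7]
q [-0.69  0.05  1.6  -0.    1.48 -0.78] F [-0.5 -0.4  0.6] M [ 0.06 -0.01  0.03] w 0.0855
```

View pics/c3.png

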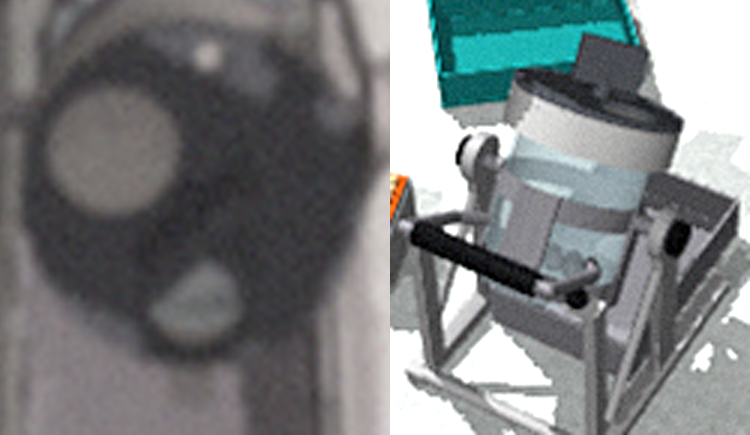

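```bash
python3 - <<'E'
import numpy as np
from scipy.optimize import least_squares
o=np.array([[[28.6,-9.4],[-2,37.6],[-2.4,-44]],[[15,27],[-35.7,-.3],[46.7,-4.3]]])
off=np.array([-2.705,1.484,-1.484])
def f(v):
    cx,cy,rL,rS,d1,d2=v;r=np.array([rL,37,rS]);e=[]
    for k,d in enumerate((d1,d2)):
        a=np.pi+d-off
        e.append(np.c_[cx+r*np.cos(a),cy+r*np.sin(a)]-o[k])
    return np.ravel(e)
s=least_squares(f,[0,0,30,44,0,1.5]);print(s.x.round(3),s.fun.round(1))
E
```

```text
[1.5290e+00 1.4850e+00 2.9003e+01 4.5595e+01 1.4000e-02 1.5290e+00] [-0.6 -1.  -0.2  0.7  0.6  0.  -0.1  0.2  0.3  0.1  0.  -0.1]
```

Middle hole sits in line with the tab (fit: dial ≈1.53, hole within ~1.5 mm of the outlet), and the jar is on its rest. Move to above the handle.

```bash
python3 -m handwheel '[[[0,48,0],[0,0,0],-1],[[0,48,0],[0,0,0],-1],[[0,48,0],[0,0,0],-1],[[0,48,0],[0,0,0],-1],[[0,48,0],[0,0,0],-1],[[50,0,0],[0,0,0],-1],[[50,0,0],[0,0,0],-1],[[50,0,0],[0,0,0],-1],[[50,0,0],[0,0,0],-1],[[0,0,40],[0,0,0],-0.5],[[0,0,0],[0,0,0],-0.5]]' 30
python3 -c "
from h import *
delta(*tool_handle(0,0))
cv2.imwrite('pics/s3.png',vision.get_image('scene')[120:300,170:320].repeat(3,0).repeat(3,1))"
```

```text
clock: 11.95
position: [0.6094, -0.011, 0.2615]
ee_rot: [0.0, 0.673, 0.74, -0.003]
contact_force: [-0.8, -1.1, -0.2]
width: 0.0639
gripper_force: 0.0
clock 11.95 shift mm [1.000e-01 2.800e+00 1.008e+02] turn [-0.05  0.05  0.03] shift in target axes [ -0.4   2.3 100.8]
q [-0.13  0.32  1.37 -0.01  1.46 -0.22] F [-0.8 -1.1 -0.2] M [ 0.   -0.03 -0.02] w 0.0639
```

View pics/s3.png

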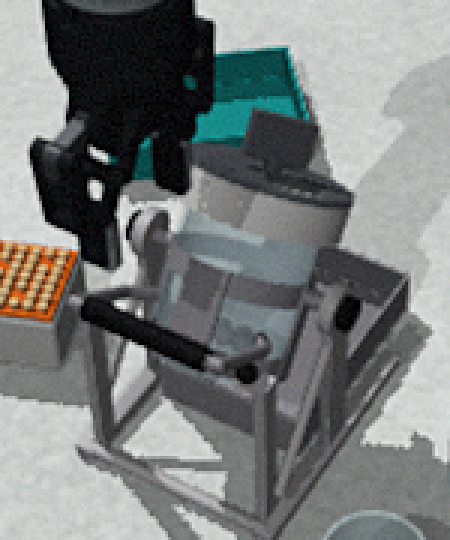

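Fingers straddle the line above the handle sleeve (145,335). Descend and close.

```bash
python3 -m handwheel '[[[0,2,40],[0,0,0],-0.5],[[0,0,40],[0,0,0],-0.4],[[0,0,20],[0,0,0],-0.2],[[0,0,0],[0,0,0],0.2],[[0,0,0],[0,0,0],0.6],[[0,0,0],[0,0,0],1],[[0,0,0],[0,0,0],1],[[0,0,0],[0,0,0],1]]' 30
python3 - <<'E'
from h import *
delta(*tool_handle(0,0))
R,p0=tool_handle(0)
prev=p0
for th in np.arange(.1,1.61,.1):
    p=tool_handle(th)[1];print(round(th,1),(R.T@(p-prev)*1e3).round(1),end=' ');prev=p
E
```

```text
clock: 13.0
position: [0.6122, -0.0132, 0.1661]
ee_rot: [0.002, 0.674, 0.739, -0.003]
contact_force: [-4.3, -2.7, 2.2]
width: 0.0149
gripper_force: 29.3
clock 13.00 shift mm [ 2.1 -0.3  5.4] turn [-0.01  0.08  0.01] shift in target axes [ 2.1 -0.4  5.4]
q [-0.13  0.37  1.53 -0.01  1.24 -0.22] F [-4.3 -2.7  2.2] M [-0.33  0.88 -0.08] w 0.0149
0.1 [  0.   -4.5 -10.7] 0.2 [ -0.   -5.5 -10.2] 0.3 [ 0.  -6.5 -9.6] 0.4 [ 0.  -7.5 -8.9] 0.5 [ 0.  -8.3 -8.1] 0.6 [-0.  -9.1 -7.2] 0.7 [-0.  -9.7 -6.3] 0.8 [  0.  -10.3  -5.3] 0.9 [  0.  -10.8  -4.2] 1.0 [ -0.  -11.2  -3.1] 1.1 [ -0.  -11.4  -2. ] 1.2 [  0.  -11.6  -0.8] 1.3 [ -0.  -11.6   0.3] 1.4 [  0.  -11.5   1.5] 1.5 [ -0.  -11.3   2.6] 1.6 [ -0.  -11.    3.7]
```

```bash
python3 -m handwheel '[[[0,-4.5,-10.7],[0,0,0],1],[[0,-5.5,-10.2],[0,0,0],1],[[0,-6.5,-9.6],[0,0,0],1],[[0,-7.5,-8.9],[0,0,0],1],[[0,-8.3,-8.1],[0,0,0],1],[[0,-9.1,-7.2],[0,0,0],1],[[0,-9.7,-6.3],[0,0,0],1],[[0,-10.3,-5.3],[0,0,0],1],[[0,0,0],[0,0,0],1]]'
python3 - <<'E'
from h import *
delta(*tool_handle(.8,.005))
E
```

```text
clock: 14.12
position: [0.5563, -0.0181, 0.2352]
ee_rot: [0.008, 0.674, 0.739, 0.002]
contact_force: [2.5, -4.1, 6.9]
width: 0.0145
gripper_force: 30.1
clock 14.12 shift mm [ 1.9 -5.7  3.3] turn [0.13 0.09 0.01] shift in target axes [ 1.9 -5.7  3.4]
q [-0.15  0.24  1.55 -0.01  1.34 -0.24] F [ 2.5 -4.1  6.9] M [-0.6  -0.67 -0.08] w 0.0145
```

```bash
python3 -m handwheel '[[[1,-11,-3],[0,0,0],1],[[0,-11,-2],[0,0,0],1],[[0,-6,-1],[0,0,0],1],[[0,-6,-1],[0,0,0],1],[[0,-6,-0.5],[0,0,0],1],[[0,-6,0],[0,0,0],1],[[0,-6,0],[0,0,0],1],[[0,-6,0],[0,0,0],1],[[0,-6,1],[0,0,0],1],[[0,-6,1],[0,0,0],1],[[0,-6,1],[0,0,0],1],[[0,-6,1],[0,0,0],1],[[0,0,0],[0,0,0],1]]'
python3 - <<'E'
from h import *
delta(*tool_handle(1.5,.005))
E
```

```text
clock: 15.75
position: [0.4749, -0.0253, 0.2398]
ee_rot: [0.009, 0.674, 0.739, 0.002]
contact_force: [0.4, -5.7, 13.9]
width: 0.0147
gripper_force: 34.9
clock 15.75 shift mm [ 1.6 -3.3  2.2] turn [0.14 0.11 0.02] shift in target axes [ 1.6 -3.3  2.3]
q [-0.19  0.11  1.7  -0.01  1.31 -0.29] F [ 0.4 -5.7 13.9] M [-0.76 -0.29 -0.03] w 0.0147
```

```bash
python3 -m handwheel '[[[2,-6,3],[0,0,0],1],[[0,-6,2],[0,0,0],1],[[0,-3,2],[0,0,0],1],[[0,0,0],[0,0,0],1],[[0,0,0],[0,0,0],1],[[0,0,0],[0,0,0],1],[[0,0,0],[0,0,0],1],[[0,0,0],[0,0,0],1],[[0,0,0],[0,0,0],1],[[0,0,0],[0,0,0],1],[[0,0,0],[0,0,0],1],[[0,0,0],[0,0,0],1]]'
python3 - <<'E'
from h import *
delta(*tool_handle(1.6,.005))
a=vision.get_image('top')[130:280,250:375];b=vision.get_image('scene')[140:290,190:310]
cv2.imwrite('pics/c4.png',np.clip(cv2.resize(np.hstack([a,b]),None,fx=3.2,fy=3.2,interpolation=cv2.INTER_CUBIC)*1.4,0,255).astype('uint8'))
E
```

```text
clock: 17.25
position: [0.4587, -0.0267, 0.233]
ee_rot: [0.01, 0.673, 0.739, -0.001]
contact_force: [-4.2, -9.7, 18.1]
width: 0.0148
gripper_force: 36.3
clock 17.25 shift mm [ 1.5  2.  -0.7] turn [0.11 0.15 0.02] shift in target axes [ 1.5  2.  -0.7]
q [-0.2   0.09  1.74 -0.01  1.3  -0.29] F [-4.2 -9.7 18.1] M [-1.51  0.32 -0.02] w 0.0148
```

View pics/c4.png

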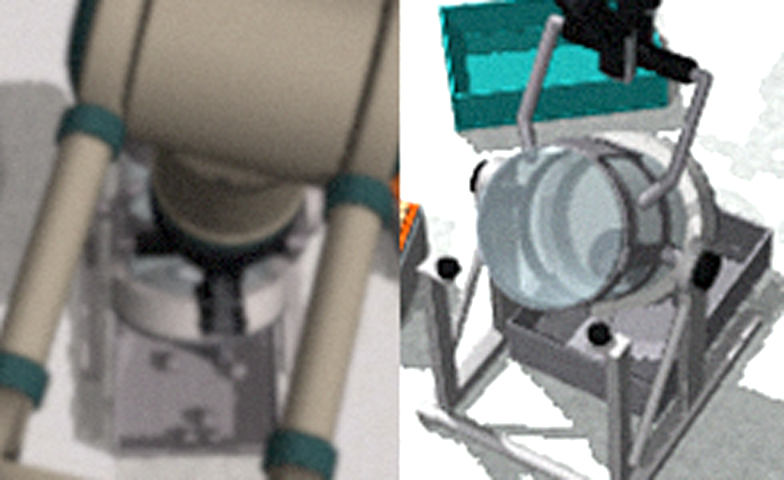

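Balls lie in the pan (crop ~(160,360), (190,420), (235,370)), and no ball is visible in the jar. I save a pan crop for the final check and swing back.

```bash
python3 -c "
from h import *
cv2.imwrite('pics/panA.png',vision.get_image('top')[225:280,280:345])"
python3 -m handwheel '[[[1,11,-4],[0,0,0],1],[[0,11,-3],[0,0,0],1],[[0,11.5,-1.5],[0,0,0],1],[[0,11.6,-0.3],[0,0,0],1],[[0,11.6,0.8],[0,0,0],1],[[0,11.4,2],[0,0,0],1],[[0,11.2,3.1],[0,0,0],1],[[0,10.8,4.2],[0,0,0],1],[[0,10.3,5.3],[0,0,0],1],[[0,9.7,6.3],[0,0,0],1],[[0,0,0],[0,0,0],1]]'
python3 - <<'E'
from h import *
delta(*tool_handle(.6,.005))
E
```

```text
clock: 18.77
position: [0.5671, -0.0165, 0.2166]
ee_rot: [0.007, 0.674, 0.739, -0.003]
contact_force: [1.3, -11.8, -0.1]
width: 0.0147
gripper_force: 40.5
clock 18.77 shift mm [ 1.2  3.5 -3.7] turn [0.05 0.15 0.01] shift in target axes [ 1.3  3.5 -3.7]
q [-0.14  0.27  1.55 -0.01  1.31 -0.23] F [  1.3 -11.8  -0.1] M [-1.94  0.15 -0.1 ] w 0.0147
```

```bash
python3 -m handwheel '[[[-1,9.1,7.2],[0,0,0],1],[[-1,8.3,8.1],[0,0,0],1],[[0,7.5,8.9],[0,0,0],1],[[0,6.5,9.6],[0,0,0],1],[[0,5.5,10.2],[0,0,0],1],[[0,0,0],[0,0,0],1]]'
python3 - <<'E'
from h import *
delta(*tool_handle(0,0))
E
```

```text
clock: 19.52
position: [0.6045, -0.0133, 0.1725]
ee_rot: [0.006, 0.674, 0.739, -0.001]
contact_force: [1.6, -7.6, -0.4]
width: 0.0146
gripper_force: 43.9
clock 19.52 shift mm [ 1.5  7.3 11.9] turn [0.06 0.1  0.01] shift in target axes [ 1.4  7.3 11.8]
q [-0.13  0.35  1.54 -0.01  1.24 -0.22] F [ 1.6 -7.6 -0.4] M [-1.14 -0.13 -0.13] w 0.0146
```

```bash
python3 -m handwheel '[[[-1,3,6],[0,0,0],1],[[0,2,4],[0,0,0],1],[[0,0,0],[0,0,0],1]]'
python3 -m handwheel '[[[0,0.5,3],[0,0,0],1],[[0,0,0],[0,0,0],1]]'
```

```text
clock: 19.9
position: [0.609, -0.0129, 0.163]
ee_rot: [0.005, 0.674, 0.739, -0.001]
contact_force: [0.4, -5.2, 1.6]
width: 0.0147
gripper_force: 44.7
clock: 20.15
position: [0.61, -0.0128, 0.1607]
ee_rot: [0.006, 0.674, 0.739, -0.0]
contact_force: [1.1, -5.0, 4.8]
width: 0.015
gripper_force: 45.0
```

```bash
python3 -m handwheel '[[[0,1,3],[0,0,0],1],[[0,0,0],[0,0,0],1]]'
python3 -m handwheel '[[[0,0.5,3],[0,0,0],1],[[0,0,0],[0,0,0],1]]'
```

```text
clock: 20.4
position: [0.6111, -0.0126, 0.1576]
ee_rot: [0.006, 0.674, 0.739, -0.0]
contact_force: [0.9, -5.5, 6.1]
width: 0.0148
gripper_force: 45.3
clock: 20.65
position: [0.6122, -0.0126, 0.1546]
ee_rot: [0.006, 0.674, 0.739, 0.0]
contact_force: [1.4, -5.1, 4.6]
width: 0.0146
gripper_force: 45.6
```

```bash
python3 -m handwheel '[[[0,0.3,3],[0,0,0],1],[[0,0,0],[0,0,0],1]]'
python3 -m handwheel '[[[0,0,3],[0,0,0],1],[[0,0,0],[0,0,0],1]]'
python3 - <<'E'
from h import *
b=vision.get_image('scene');a0=cv2.imread('pics/s2.png')
A,O=jar(F,YAW)
for th in(0,.1):
    A,O=jar(F,YAW,th);print(th,proj('scene',np.array([O+A@[.112,s*.044,-.03] for s in(1,-1)])).round(1))
h=np.hstack([i[145:290,190:310] for i in(a0,b)])
cv2.imwrite('pics/c5.png',np.vstack([cv2.resize(h,None,fx=2.5,fy=2.5,interpolation=cv2.INTER_CUBIC),cv2.resize(cv2.copyMakeBorder(cv2.imread('pics/panA.png'),0,0,0,55,cv2.BORDER_CONSTANT),(600,230),interpolation=cv2.INTER_CUBIC)]))
for i in(a0,b):
    g=(i.max(2)<45).astype('uint8');g[:200]=0;g[:,:190]=0;g[260:]=0;g[:,300:]=0
    print([ (c.reshape(-1,2).min(0),c.reshape(-1,2).max(0)) for c in cv2.findContours(g,0,2)[0] if cv2.contourArea(c)>15])
E
```

```text
clock: 20.9
position: [0.6124, -0.0126, 0.1541]
ee_rot: [0.007, 0.674, 0.739, 0.001]
contact_force: [-2.3, -4.4, 15.2]
width: 0.0149
gripper_force: 46.6
clock: 21.15
position: [0.6125, -0.0126, 0.154]
ee_rot: [0.008, 0.674, 0.739, 0.001]
contact_force: [-5.2, -3.5, 29.0]
width: 0.0146
gripper_force: 47.7
0 [[240.1 240.4]
 [199.2 222.5]]
0.1 [[241.2 234.7]
 [200.1 216.9]]
[(array([245, 240], dtype=int32), array([255, 247], dtype=int32)), (array([286, 223], dtype=int32), array([299, 245], dtype=int32)), (array([281, 218], dtype=int32), array([290, 230], dtype=int32)), (array([197, 217], dtype=int32), array([240, 243], dtype=int32))]
[(array([248, 241], dtype=int32), array([255, 247], dtype=int32)), (array([281, 218], dtype=int32), array([289, 230], dtype=int32)), (array([190, 200], dtype=int32), array([240, 245], dtype=int32))]
```

Force rose sharply to 29 N: the jar is on its rest. Relieve, open and retreat up.

```bash
python3 -m handwheel '[[[0,0,-4],[0,0,0],1],[[0,0,0],[0,0,0],0.5],[[0,0,0],[0,0,0],0],[[0,0,0],[0,0,0],-0.4],[[0,0,0],[0,0,0],-0.4],[[0,0,-20],[0,0,0],-0.4],[[0,0,-50],[0,0,0],-0.4],[[0,0,-50],[0,0,0],-0.4],[[0,40,-20],[0,0,0],-0.4],[[-60,0,0],[0,0,0],-0.4],[[-60,0,0],[0,0,0],-0.4],[[-60,0,0],[0,0,0],-0.4],[[-60,0,0],[0,0,0],-0.4],[[0,-50,0],[0,0,0],-0.4],[[0,-50,0],[0,0,0],-0.4],[[0,-50,0],[0,0,0],-0.4],[[0,0,0],[0,0,0],-0.4]]'
python3 - <<'E'
from h import *
b=vision.get_image('scene');t=vision.get_image('top');a0=cv2.imread('pics/s2.png')
i=b;g=(i.max(2)<45).astype('uint8');g[:200]=0;g[:,:190]=0;g[260:]=0;g[:,300:]=0
print([ (c.reshape(-1,2).min(0),c.reshape(-1,2).max(0)) for c in cv2.findContours(g,0,2)[0] if cv2.contourArea(c)>15])
f=lambda m,w,h:cv2.resize(m,(w,h),interpolation=cv2.INTER_CUBIC)
u=np.hstack([f(a0[145:290,190:310],248,300),f(b[145:290,190:310],248,300),f(t[130:280,255:375],240,300)])
p=np.hstack([f(cv2.imread('pics/panA.png'),355,298),f(t[225:280,280:345],381,298)])
cv2.imwrite('pics/c5.png',np.clip(np.vstack([u,p])*1.3,0,255).astype('uint8'))
E
```

```text
clock: 23.32
position: [0.5188, -0.2596, 0.2907]
ee_rot: [0.002, 0.675, 0.738, -0.002]
contact_force: [1.4, 0.7, 1.1]
width: 0.06
gripper_force: 0.0
[(array([246, 237], dtype=int32), array([258, 247], dtype=int32)), (array([286, 222], dtype=int32), array([299, 245], dtype=int32)), (array([281, 218], dtype=int32), array([289, 230], dtype=int32)), (array([197, 218], dtype=int32), array([240, 243], dtype=int32))]
```

View pics/c5.png

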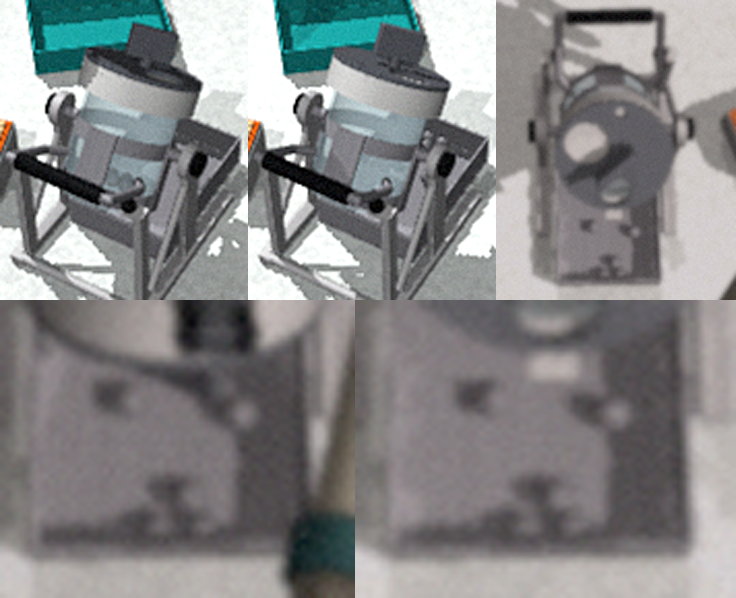

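The jar is back on its rest: the handle is at the same scene pixels as before, (197–240, 218–243). The pan shows five balls at (475,390), (610,410) and the cluster (540,480), (510,515), (575,515). The dial is unchanged.

```bash
python3 -c "
from rig import manip
print(manip.sign_off())"
```

```text
the job is handed in; nothing more can be done
None
```

The job is handed in: the middle hole is at the outlet (about 1.53 rad by my measurement, target 1.484), all five balls show in the steel pan, and the jar is back on its rest with the robot clear, at about 23 s on the clock; I did not re-measure the bottle, the beaker and the tip box.

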